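Dock the pen screwdriver in its charging well

TASK

Take the electric pen screwdriver with the orange band out of the pen stand, put it tip down into the white charging dock and push it fully home, until it bottoms and the lower edge of its orange band is level with the dock's rim. Leave it standing there, released, and leave the other two pens standing in the stand.

Things in the scene. Friction and masses are not known exactly. Their poses are not given: they have to be found in the camera images.
- driver_mid (a point): Centre (half-way up) of the pen with ORANGE band and end cap: a dark rod 150 mm long, 16 mm thick, 80 g, upright (z from tip to cap), its last 12 mm tapering to an 8 mm flat tip. Band: 80 to 90 mm from the tip, so its lower edge is 5 mm above this point; cap top 75 mm above. Grip it 45 mm above this point. It starts loose in a stand hole; lift it 45 mm to clear the hole, 170 mm to clear the other pens.
- dock_rim (a point): Centre of the mouth, at rim height, of the fixed white dock: round, 90 mm high, on a 96 mm black foot. Funnel 40 mm wide at the rim, narrowing over 20 mm to a blind bore 20 mm wide. A stiff plunger inside stops a pen with its band 25 mm above the rim; a 5 to 7 N push slides it 25 mm to its hard stop, where it stays. The floor is then 80 mm below the rim (pen centre 5 mm below this point).
- blue_pen_mid (a point): Centre of another pen of the same shape and size, with blue band and blue end cap; to be left in the stand. The stand is a fixed grey block 70 x 230 mm, 55 mm high, with three holes in a row, 80 mm apart, 21 mm wide and 45 mm deep; the three pens stand upright in them, tip down, in any order.
- white_pen_mid (a point): Centre of a third pen of the same shape and size, with white band and white end cap, standing in the same stand; to be left there.
Mind the look-alikes: they are no part of the job. Leave any turquoise look-alike of the part that bears driver_mid alone.

How it is judged:
On the way:
1. the orange-banded pen is lifted out of the stand (height (world z) of driver_mid above 0.135 m), for 0.1 s.
At the end, for the whole second after the job is handed in: The orange-banded pen stands at rest, released, tip down in the dock's bore, within 12 mm of its axis and 10 degrees of upright, pushed home: the lower edge of its band is at most 7 mm above the rim. The other two pens stand within 30 mm of where they were (horizontal distance between driver_mid and dock_rim below 0.012 m and z of driver_mid in the frame of dock_rim below 0.002 m and angle between driver_mid's own z axis and vertical below 0.175 rad and distance of each of blue_pen_mid, white_pen_mid from where it was at the start of the episode below 0.03 m and linear speed of driver below 0.02 m/s); the robot touches nothing.
It fails at once if another pen is pulled out of the stand or knocked over (distance of any of blue_pen_mid, white_pen_mid from where it was at the start of the episode above 0.04 m or angle between any of blue_pen_mid, white_pen_mid's own z axis and vertical above 0.4 rad).
It also fails if it takes over 42 s, if anything falls off the work surface, if the arm or the gripper's body presses on something with over 40 N, if the wrist force passes 120 N, or if a joint passes its speed limit or range.

ROBOT

A 7-joint arm with a two-finger parallel gripper is mounted at the origin on the work surface. World frame = base frame: x ahead of the robot, y to its left, z up, the work surface at z = 0. Lengths are in m, angles in rad, forces in N, time in s.
With the tool pointing down it reaches from about 0.4 to 0.85 m from the base axis. Payload 10.4 kg.
Tool frame: the origin (TCP) lies midway between the tips of the shut fingers; the grasp point (between the pads) lies 19 mm behind it; z points along the fingers, y is the line along which they close (so a half turn about z gives the same grasp; the last joint's range is limited). The gripper opens to 85 mm and grips with 20 to 120 N. Pads are 22 mm wide; open, the fingers measure 114 mm over their backs; the gripper's body (76 mm by 85 mm) begins 54 mm behind the grasp point. The pads swing forward as they close: fully open they stand 13 mm farther back than shut.
Start: joints at [-1.231, 0.332, -0.065, 1.46, 0.022, 1.35, -0.088], TCP at [0.222, 0.584, 0.231] pointing down, gripper open.
Joint ranges: [-2.6, 2.6], [-0.5, 2.12], [-1.47, 1.34], [0.16, 2.42], [-1.27, 4.41], [0.06, 2.06], [-2.6, 2.6]. Speed limits (rad/s): [2.22, 2.22, 2.79, 2.79, 3.14, 3.14, 3.14].

INTERFACE

Orientations are given as a 3x3 rotation matrix whose columns are the frame's x, y, z axes.
In Python, from bench import status, read_camera, job, search_frame gives the robot as it stands. The module is installed in compiled form; this text tells all that it offers.
- The arm moves only by the tool carry_out, never from a script. Its argument "rows" is text: rows parted by semicolons, each of 6 numbers parted by spaces: the shift along the tool's x, y, z scaled (see below), then the turn, a rotation vector about the tool's x, y, z scaled (see below). In form: x y z rx ry rz; .... A call has 1 to 10 rows; each row is the pose to reach, as a shift and turn from the pose commanded when the call began, along the tool's axes at that moment; what a row does not reach only later rows make up. The controller multiplies each number of a shift by 0.25 m and each number of a turn by pi/2 rad. A row lasts 1/10 s, in which the tool goes at most 50 mm and 8.59 degrees, less where a joint would pass 70% of its speed; a pose out of reach is approached as far as the arm can. A call with a number of a shift or a turn outside -1 to 1 is refused whole. A call with a gripper value outside its range is refused whole. "jaw" is the gripper's target within -1 to 1 (fully open at 1, half-way at 0, shut at -1), set as the call begins (left out, the last holds). The fingers move at their own pace and stop on an object; "grip_force" is the grip in N (left out, the last holds). Time passes only in rows, so rows that repeat a pose let the fingers close. It gives the time, the measured TCP pose, the force, the opening and the grip force at its end, in the units of the state.
- status.get_obs(): the state, without advancing time (a new reading comes with each control period).
- read_camera(name): name is "scene" or "top" or "wrist"; returns a dict with "image" (480x640x3 uint8, red, green, blue), "fx", "fy", "cx", "cy" (pixels), "R" (3x3) and "t" (3): a world point X has camera coordinates R X + t; the wrist camera has in their place "hand_eye" (4x4, takes a point from camera to tool coordinates, whose origin is the TCP and whose axes are the flange's). Camera axes: x right, y down, z forward; pixel columns grow to the right and rows downward; lengths in m; the calibration is good to about 2 mm. A picture is of the moment at which its call begins: read the wrist's pose just before it. There is no depth.
- job.job_done(): hands the job in; it is judged then, once.
Trained networks look in the newest picture that a camera, given by its name, has taken for a name from the list of things; names that differ only in an ending like _2 or _b are one class to them, and where a whole thing is asked for, a point or a joint stands for the part that bears it (a point fixed in the world has none). Each returns a list of dicts, best first, with "score" (0 to 1); they miss things now and then, are a little off and sometimes report something else, mostly with a low value. They report only what shows in the picture. A call takes as long as a camera call. They do not tell look-alikes from the thing itself.
- search_frame(camera, name): "extent" ([left, top, width, height] as shares, 0 to 1, of the picture: columns of its width, rows of its height, round what is visible of it).
The state is a dict: "time": time; "joint_pos": joint angles; "joint_vel": joint speeds; "tau": joint torques, N m; "tool_pos": TCP position; "tcp_rot": TCP orientation; "wrist_force": force on the tool from outside, world axes, zero at the start; "ft_torque": the same for the moment, N m; "finger_gap": finger opening in m; "gripper_force": force on a finger pad.
Only numpy, scipy, OpenCV 4.12 (cv2) and the standard library are available. Lean on these libraries where they do the work, as an engineer would, in place of code of your own. Each camera call takes 0.05 s, during which the arm holds its last target. There are 200 camera calls.

## Working session

There is one attempt and no reset: what is moved stays moved. The work goes in short steps, Python scripts to look and compute and a tool call to move; the robot and the scene stay as the last step left them, time stands still between calls to the robot, and variables do not carry over. Pictures are saved under pics/ and viewed, at most 10 in all, crops included, and the job is handed in when it is done.

Besides the shell and the picture viewer there is one more tool, called after "Call:" by a JSON object that holds its "api" and its "payload". carry_out: Moves the arm, as the interface text tells. Shifts and turns lie within -1 to 1; 1 stands for 0.25 m of shift or pi/2 rad of turn. Its arguments: {"type":"object","properties":{"rows":{"type":"string"},"jaw":{"type":"number"},"grip_force":{"type":"number"}},"required":["rows"]}

```bash
mkdir -p pics
python3 - <<'E'
from bench import status, read_camera, search_frame
import cv2,numpy as np,json
o=status.get_obs(); print(o['time'],o['tool_pos'],np.round(o['tcp_rot'],3).tolist(),o['finger_gap'])
ims=[]
for c in ['scene','top']:
    d=read_camera(c); cv2.imwrite(f'pics/{c}0.png',d['image'][:,:,::-1])
    print(c,d['fx'],d['fy'],d['cx'],d['cy'],np.round(d['R'],4).tolist(),np.round(d['t'],4).tolist())
    for n in ['driver_mid','dock_rim','blue_pen_mid','white_pen_mid']:
        for r in search_frame(c,n)[:4]:
            e=np.array(r['extent'])*[640,480,640,480]; print(n,np.round(e).tolist(),round(r['score'],2))
E
```

```text
0.0 [0.2216843  0.58396017 0.23052953] [[-0.935, 0.355, -0.0], [0.355, 0.935, -0.001], [-0.0, -0.001, -1.0]] 0.08546959364733892
scene 516.0996769363529 516.0996769363529 312.1161861914865 240.8016148468532 [[0.2187, 0.9758, 0.0059], [0.8139, -0.1791, -0.5527], [-0.5383, 0.1256, -0.8333]] [-0.0854, -0.403, 1.2686]
driver_mid [150.0, 214.0, 24.0, 48.0] 0.93
driver_mid [139.0, 256.0, 27.0, 43.0] 0.72
dock_rim [418.0, 210.0, 53.0, 61.0] 0.64
blue_pen_mid [247.0, 250.0, 13.0, 37.0] 0.84
white_pen_mid [190.0, 252.0, 23.0, 37.0] 0.77
top 618.6737310097835 618.6737310097835 318.3096747765662 248.1363152248258 [[0.0128, -0.9999, 0.0032], [-0.9839, -0.0132, -0.178], [0.178, -0.0009, -0.984]] [-0.0361, 0.5716, 1.1236]
driver_mid [459.0, 236.0, 28.0, 24.0] 0.76
driver_mid [451.0, 290.0, 26.0, 14.0] 0.62
dock_rim [171.0, 235.0, 45.0, 47.0] 0.73
dock_rim [378.0, 223.0, 16.0, 23.0] 0.48
blue_pen_mid [379.0, 224.0, 16.0, 20.0] 0.77
white_pen_mid [417.0, 228.0, 23.0, 23.0] 0.66
```

View pics/scene0.png

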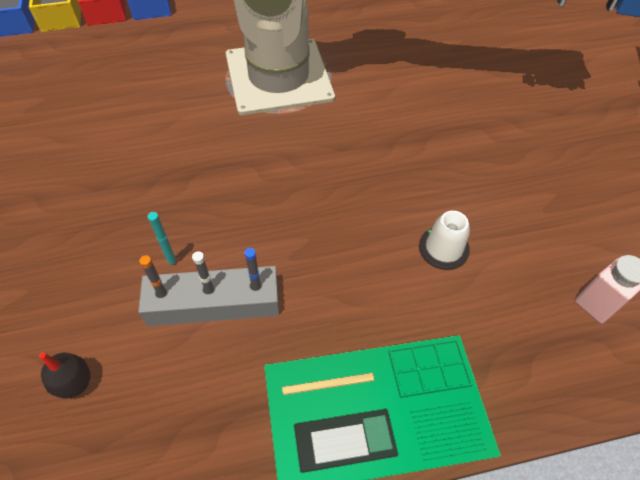

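View pics/top0.png

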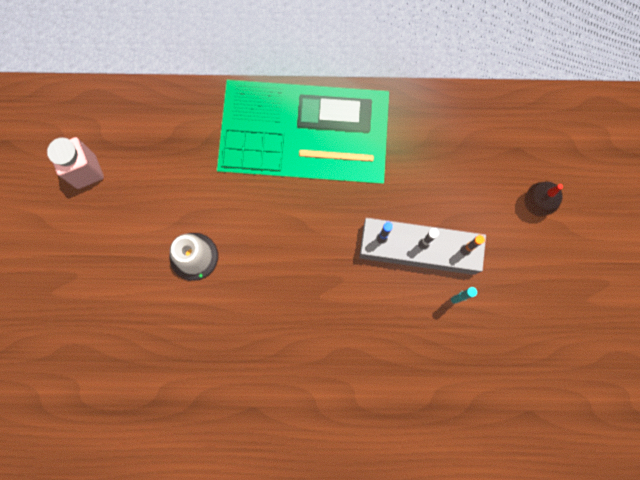

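```bash
cat > h.py <<'E'
import numpy as np
from bench import status
def ray(d,uv):
    R=np.array(d['R']);t=np.array(d['t']);r=np.linalg.inv(R)@np.array([(uv[0]-d['cx'])/d['fx'],(uv[1]-d['cy'])/d['fy'],1.]);return -np.linalg.inv(R)@t,r
def atz(d,uv,z):
    c,r=ray(d,uv);return c+r*(z-c[2])/r[2]
def tri(a,b):
    (c1,r1),(c2,r2)=a,b
    s=np.linalg.lstsq(np.c_[r1,-r2],c2-c1,rcond=None)[0];p,q=c1+s[0]*r1,c2+s[1]*r2
    return (p+q)/2,np.linalg.norm(p-q)
E
python3 - <<'E'
from h import *
from bench import read_camera
import cv2
S=read_camera('scene');T=read_camera('top')
P={'orange':((146,260),(479,240)),'white':((198,257),(433,234)),'blue':((250,253),(387,227)),'turq':((154,216),(471,293)),'dock':((453,220),(187,249))}
for k,(a,b) in P.items():
    p,e=tri(ray(S,a),ray(T,b)); z=.09 if k=='dock' else .16
    print(k,np.round(p,3),round(e,4),np.round(atz(S,a,z)[:2],3),np.round(atz(T,b,z)[:2],3))
cr=lambda d,u,v,w,h:cv2.resize(d['image'][v:v+h,u:u+w,::-1],(400,300),interpolation=cv2.INTER_CUBIC)
cv2.imwrite('pics/crop.png',np.vstack([np.hstack([cr(S,130,200,160,120),cr(S,415,200,64,72*48//72)]),np.hstack([cr(T,350,200,160,120),cr(T,160,230,64,48)])]))
E
```

```text
orange [ 0.571 -0.305  0.157] 0.0036 [ 0.573 -0.302] [ 0.57  -0.306]
white [ 0.581 -0.226  0.155] 0.0028 [ 0.585 -0.224] [ 0.58  -0.226]
blue [ 0.592 -0.146  0.156] 0.0024 [ 0.595 -0.145] [ 0.591 -0.147]
turq [ 0.48  -0.291  0.146] 0.0038 [ 0.492 -0.286] [ 0.478 -0.289]
dock [0.561 0.214 0.094] 0.006 [0.559 0.219] [0.56  0.212]
```

View pics/crop.png

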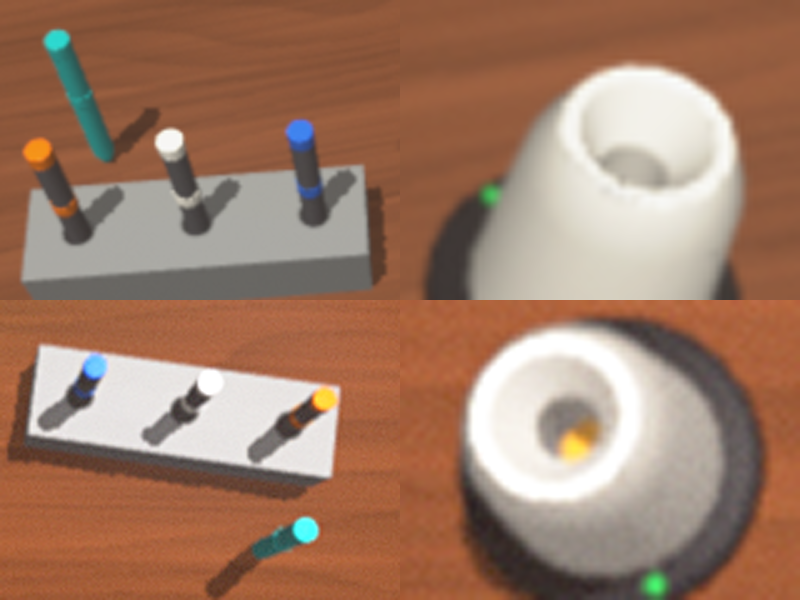

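Candidates: the orange-capped pen at scene (146,260) / top (479,240), and the free-standing turquoise one at scene (154,216) / top (471,293). The orange pen fits: it has a dark body with an orange band and stands in the stand. The crop confirms this, and also shows the dock mouth at scene (455,221) / top (184,249).

I'll go over the dock first for one close look on the way.

Call:
{"api": "carry_out", "payload": {"rows": "-0.85 -0.45 0 0 0 0.15;-0.85 -0.45 0 0 0 0.3;-0.85 -0.45 0 0 0 0.3;-0.85 -0.45 0 0 0 0.3;-0.85 -0.45 0 0 0 0.3;-0.85 -0.45 0 0 0 0.3;-0.85 -0.45 0 0 0 0.3", "jaw": 0.2, "grip_force": 60}}

```text
time: 1.3
tool_pos: [0.3811, 0.4032, 0.2316]
tcp_rot: [[-0.67, 0.742, 0.0], [0.742, 0.67, 0.001], [0.0, 0.001, -1.0]]
wrist_force: [-0.7, -0.0, 0.2]
finger_gap: 0.0513
gripper_force: 0.0
```

```bash
cat >> h.py <<'E'
from scipy.spatial.transform import Rotation as Ro
def to(p,ydeg=None):
    o=status.get_obs();R=np.array(o['tcp_rot']);cur=np.degrees(np.arctan2(R[1,1],R[0,1]))
    print('t',o['time'],'tcp',np.round(o['tool_pos'],4),'yaw',round(cur,1),'shift',np.round(R.T@(np.array(p)-o['tool_pos'])/.25,3),end=' ')
    if ydeg is not None:
        a=np.radians(ydeg);y=np.array([np.cos(a),np.sin(a),0]);z=np.array([0,0,-1.]);G=np.c_[np.cross(y,z),y,z]
        print('turn',np.round(Ro.from_matrix(R.T@G).as_rotvec()/(np.pi/2),3))
    else: print()
E
python3 - <<'E'
from h import *
from bench import read_camera
print(np.round(read_camera('wrist')['hand_eye'],3))
to((.56,.217,.231),20)
E
```

```text
[[-0.    -0.955 -0.295  0.077]
 [ 1.    -0.     0.     0.001]
 [-0.    -0.295  0.955 -0.142]
 [ 0.     0.     0.     1.   ]]
t 1.35 tcp [0.38   0.4043 0.2314] yaw 42.2 shift [-1.039e+00  2.900e-02  1.000e-03] turn [ 0.    -0.     0.247]
```

Call:
{"api": "carry_out", "payload": {"rows": "-0.98 0.03 0 0 0 0.25;-0.98 0.03 0 0 0 0.25;-0.98 0.03 0 0 0 0.25;-0.98 0.03 0 0 0 0.25;-0.98 0.03 0 0 0 0.25;-0.98 0.03 0 0 0 0.25;-0.98 0.03 0 0 0 0.25;-0.98 0.03 0 0 0 0.25"}}

```text
time: 2.15
tool_pos: [0.5496, 0.2298, 0.231]
tcp_rot: [[-0.341, 0.94, -0.001], [0.94, 0.341, 0.001], [0.001, -0.001, -1.0]]
wrist_force: [0.3, -1.0, 0.4]
finger_gap: 0.0513
gripper_force: 0.0
```

```bash
cat >> h.py <<'E'
from bench import read_camera
def wrist():
    o=status.get_obs();d=dict(read_camera('wrist'));H=np.array(d['hand_eye']);R=np.array(o['tcp_rot'])
    A=R@H[:3,:3];c=R@H[:3,3]+o['tool_pos'];d['R']=A.T;d['t']=-A.T@c;return d
E
python3 - <<'E'
from h import *
import cv2
from bench import search_frame
d=wrist();cv2.imwrite('pics/w1.png',d['image'][:,:,::-1])
for r in search_frame('wrist','dock_rim'):print(np.array(r['extent'])*[640,480,640,480],r['score'])
np.save('w1.npy',d,allow_pickle=True);to((.56,.217,.231))
for x,y in((.56,.217),(.58,.217),(.56,.237)):
    q=d['R']@[x,y,.09]+d['t'];print(q[:2]/q[2]*d['fx']+[d['cx'],d['cy']])
E
```

```text
[281.6   172.08   96.128  96.   ] 0.94
t 2.25 tcp [0.5496 0.2295 0.2312] yaw 19.9 shift [-0.061  0.022  0.001] 
[326.38349464 246.04605325]
[349.17499549 253.90510721]
[334.9975199  223.78540192]
```

View pics/w1.png

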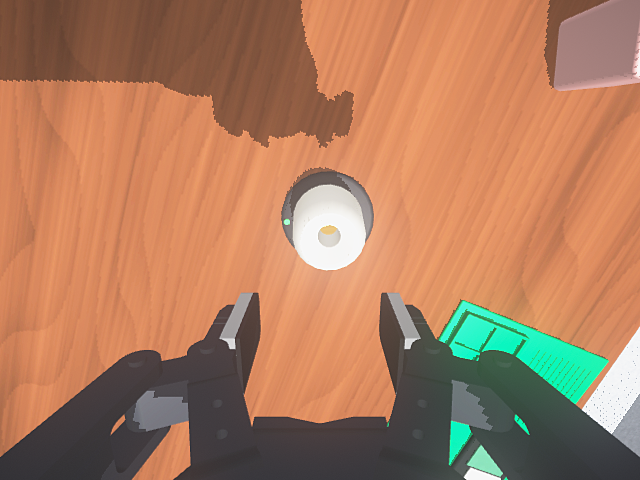

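Run:
```python
from h import *
import cv2
d=np.load('w1.npy',allow_pickle=True).item();g=d['image']
print(atz(d,(329,236.5),.07))
c=cv2.convertScaleAbs(g[170:290,270:390,::-1].astype(np.float32),alpha=4,beta=-770)
cv2.imwrite('pics/w1c.png',cv2.resize(c,(600,600),interpolation=cv2.INTER_CUBIC))
to((.571,-.303,.231),-7.5)
```

```text
[0.56173024 0.21992278 0.07      ]
t 2.25 tcp [0.5496 0.2295 0.2312] yaw 19.9 shift [-2.032e+00 -6.450e-01 -1.000e-03] turn [-0.    -0.     0.305]
```

View pics/w1c.png

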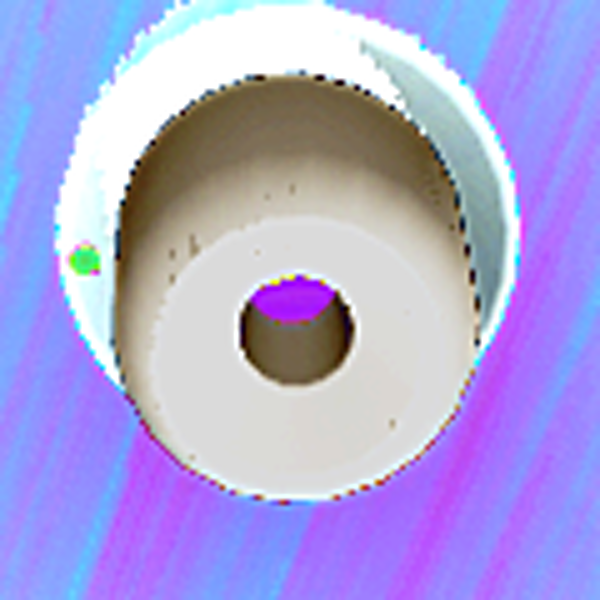

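The wrist view shows the dock's bore centre at (329,236), so the dock axis is at about (0.562, 0.220). Next, the pen.

Call:
{"api": "carry_out", "payload": {"rows": "-1 -0.32 0 0 0 0.15;-1 -0.32 0 0 0 0.15;-1 -0.32 0 0 0 0.15;-1 -0.32 0 0 0 0.15;-1 -0.32 0 0 0 0.15;-1 -0.32 0 0 0 0.15;-1 -0.32 0 0 0 0.15"}}

```text
time: 2.95
tool_pos: [0.5596, -0.0367, 0.2316]
tcp_rot: [[-0.105, 0.994, 0.001], [0.994, 0.105, -0.0], [-0.0, 0.001, -1.0]]
wrist_force: [0.1, 0.7, 0.1]
finger_gap: 0.0515
gripper_force: 0.0
```

```bash
python3 -c "
from h import *
to((.571,-.303,.231),-7.5)"
```

```text
t 2.95 tcp [ 0.5596 -0.0367  0.2316] yaw 6.0 shift [-1.064 -0.067  0.002] turn [0.    0.    0.151]
```

Call:
{"api": "carry_out", "payload": {"rows": "-1 -0.06 0 0 0 0.15;-1 -0.06 0 0 0 0.15;-1 -0.06 0 0 0 0.15;-1 -0.06 0 0 0 0.15;-1 -0.06 0 0 0 0.15;-1 -0.06 0 0 0 0.15;-1 -0.06 0 0 0 0.15;-1 -0.06 0 0 0 0.15"}}

```text
time: 3.75
tool_pos: [0.5732, -0.282, 0.2309]
tcp_rot: [[0.123, 0.992, -0.0], [0.992, -0.123, 0.002], [0.002, -0.0, -1.0]]
wrist_force: [-0.3, 0.4, 0.6]
finger_gap: 0.0508
gripper_force: 0.0
```

Run:
```python
from h import *
import cv2
d=wrist();g=d['image'];cv2.imwrite('pics/w2.png',g[:,:,::-1])
hsv=cv2.cvtColor(g,cv2.COLOR_RGB2HSV)
m=cv2.inRange(hsv,(10,190,200),(22,255,255))
n,l,s,c=cv2.connectedComponentsWithStats(m)
for i in range(1,n):
    if s[i,4]>60: print(s[i],c[i],atz(d,c[i],.16))
to((.571,-.303,.231),-7.5)
q=d['R']@[.571,-.303,.16]+d['t'];print(q[:2]/q[2]*d['fx']+[d['cx'],d['cy']])
```

```text
t 3.8 tcp [ 0.5731 -0.2821  0.231 ] yaw -7.1 shift [-0.084  0.002  0.   ] turn [-0.    -0.001  0.005]
[321.8975081  288.09770215]
```

View pics/w2.png

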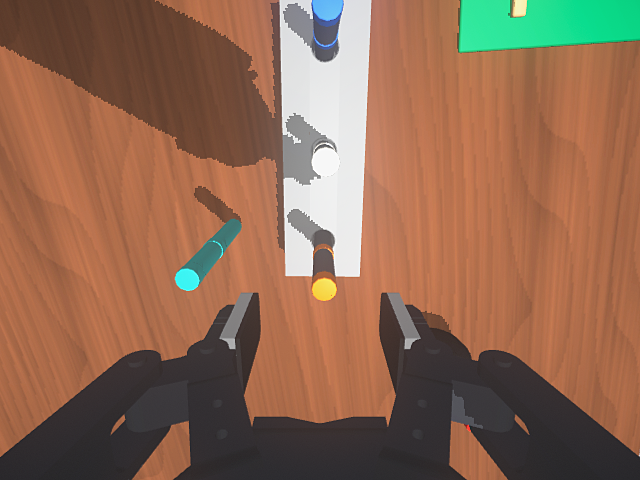

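The wrist view shows the orange cap at (324,290), between the pads. White is at (325,160), blue at (327,10) and turquoise at (187,280), which is clear of the finger. Lowering and gripping.

Call:
{"api": "carry_out", "payload": {"rows": "-0.09 0.01 0 0 0 0;-0.09 0.01 0 0 0 0;-0.09 0.01 0.15 0 0 0;-0.09 0.01 0.3 0 0 0;-0.09 0.01 0.42 0 0 0;-0.09 0.01 0.48 0 0 0;-0.09 0.01 0.48 0 0 0"}}

```text
time: 4.5
tool_pos: [0.5712, -0.3057, 0.1096]
tcp_rot: [[0.125, 0.992, -0.003], [0.992, -0.125, 0.002], [0.001, -0.003, -1.0]]
wrist_force: [-0.5, -0.3, -0.2]
finger_gap: 0.051
gripper_force: 0.0
```

Call:
{"api": "carry_out", "payload": {"rows": "0 0 0 0 0 0;0 0 0 0 0 0;0 0 0 0 0 0;0 0 0 0 0 0;0 0 0 0 0 0;0 0 0 0 0 0;0 0 0 0 0 0;0 0 0 0 0 0", "jaw": -1, "grip_force": 60}}

```text
time: 5.3
tool_pos: [0.5725, -0.3083, 0.1132]
tcp_rot: [[0.127, 0.992, 0.003], [0.992, -0.127, -0.001], [-0.0, 0.003, -1.0]]
wrist_force: [0.1, 0.9, 6.9]
finger_gap: 0.0146
gripper_force: 58.5
```

Call:
{"api": "carry_out", "payload": {"rows": "0 0 -0.05 0 0 0;0 0 -0.12 0 0 0;0 0 -0.22 0 0 0;0 0 -0.36 0 0 0;0 0 -0.5 0 0 0;0 0 -0.64 0 0 0;0 0 -0.74 0 0 0;0 0 -0.74 0 0 0;0 0 -0.74 0 0 0"}}

```text
time: 6.2
tool_pos: [0.5714, -0.3079, 0.2969]
tcp_rot: [[0.127, 0.992, 0.001], [0.992, -0.127, -0.0], [-0.0, 0.001, -1.0]]
wrist_force: [0.2, -0.0, -1.4]
finger_gap: 0.0147
gripper_force: 58.5
```

Run:
```python
from h import *
import cv2
d=wrist();g=d['image']
S=read_camera('scene')['image'][:,:,::-1]
cv2.imwrite('pics/w3.png',np.hstack([cv2.resize(g[:,:,::-1],(400,300)),cv2.resize(S[100:340,60:380],(400,300))]))
o=status.get_obs();print(o['finger_gap'],o['wrist_force'])
to((.562,.220,.29),15)
```

```text
0.014190158375332301 [-0.10023183  0.20064882 -0.62024676]
t 6.3 tcp [ 0.5711 -0.3074  0.2953] yaw -7.3 shift [ 2.088 -0.304  0.023] turn [-0.001 -0.001 -0.248]
```

View pics/w3.png

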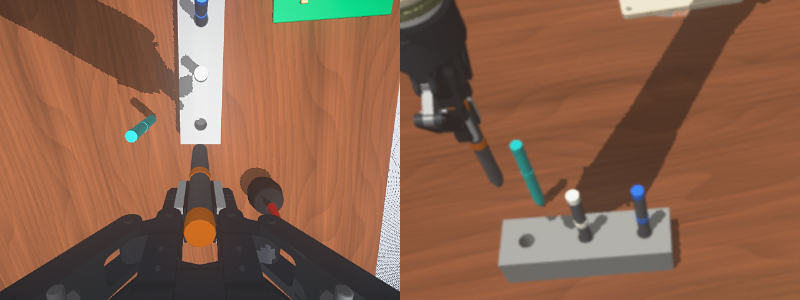

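The pen is held upright, and the white and blue pens are still in the stand. Carrying it to the dock.

Call:
{"api": "carry_out", "payload": {"rows": "0.15 -0.02 0 0 0 0;0.35 -0.05 0 0 0 -0.05;0.55 -0.08 0 0 0 -0.1;0.75 -0.11 0 0 0 -0.12;0.9 -0.14 0 0 0 -0.12;1 -0.15 0 0 0 -0.12;1 -0.15 0 0 0 -0.12;1 -0.15 0 0 0 -0.12"}}

```text
time: 7.1
tool_pos: [0.5656, -0.0547, 0.2954]
tcp_rot: [[-0.062, 0.998, -0.002], [0.998, 0.062, -0.0], [-0.0, -0.002, -1.0]]
wrist_force: [-0.5, -1.3, -1.2]
finger_gap: 0.0147
gripper_force: 58.6
```

```bash
python3 -c "
from h import *
to((.562,.220,.28),15)"
```

```text
t 7.1 tcp [ 0.5656 -0.0547  0.2954] yaw 3.6 shift [1.098 0.054 0.061] turn [-0.001  0.    -0.127]
```

Call:
{"api": "carry_out", "payload": {"rows": "0.15 0.01 0 0 0 0;0.35 0.02 0 0 0 -0.05;0.55 0.03 0 0 0 -0.1;0.75 0.04 0 0 0 -0.12;0.9 0.04 0 0 0 -0.12;1 0.05 0 0 0 -0.12;1 0.05 0 0 0 -0.12;1 0.05 0 0 0 -0.12"}}

```text
time: 7.9
tool_pos: [0.5635, 0.1938, 0.2956]
tcp_rot: [[-0.246, 0.969, -0.001], [0.969, 0.246, -0.001], [-0.001, -0.001, -1.0]]
wrist_force: [-0.3, -1.0, -1.0]
finger_gap: 0.0148
gripper_force: 58.6
```

```bash
python3 -c "
from h import *
to((.562,.220,.22),15)"
```

```text
t 7.9 tcp [0.5635 0.1938 0.2956] yaw 14.2 shift [0.103 0.02  0.302] turn [-0.001  0.001 -0.009]
```

Call:
{"api": "carry_out", "payload": {"rows": "0.1 0.02 0 0 0 0;0.1 0.02 0.1 0 0 0;0.1 0.02 0.2 0 0 0;0.1 0.02 0.3 0 0 0;0.1 0.02 0.3 0 0 0;0.1 0.02 0.3 0 0 0"}}

```text
time: 8.5
tool_pos: [0.5624, 0.219, 0.2219]
tcp_rot: [[-0.245, 0.97, 0.0], [0.97, 0.245, -0.001], [-0.0, -0.0, -1.0]]
wrist_force: [0.5, -1.0, -0.8]
finger_gap: 0.0145
gripper_force: 58.6
```

Run:
```python
from h import *
import cv2
d=wrist();g=d['image'][:,:,::-1]
S=read_camera('scene');s=S['image'][:,:,::-1]
np.save('s4.npy',dict(S));np.save('w4.npy',d)
cv2.imwrite('pics/w4.png',np.hstack([cv2.resize(g[150:450,200:440],(400,500)),cv2.resize(s[150:275,400:500],(400,500),interpolation=cv2.INTER_CUBIC)]))
to((.562,.220,.22),15)
```

```text
t 8.6 tcp [0.5628 0.2199 0.2231] yaw 14.2 shift [ 0.001 -0.003  0.012] turn [ 0.001 -0.    -0.009]
```

View pics/w4.png

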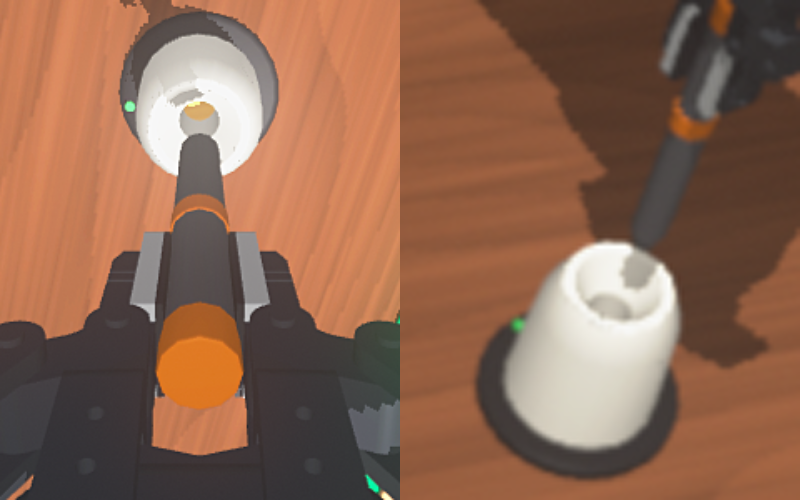

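Run:
```python
from h import *
S=np.load('s4.npy',allow_pickle=True).item();d=np.load('w4.npy',allow_pickle=True).item()
print('tip',tri(ray(S,(460.5,211)),ray(d,(319.4,231.5))))
print('tip z.12',atz(S,(460.5,211),.12),atz(d,(319.4,231.5),.12))
print('cap',atz(d,(200+200/1.667,150+371/1.667),.27),'bore',atz(d,(319.4,222),.07))
print('band w',atz(d,(200+200/1.667,150+213/1.667),.2))
```

```text
tip (array([0.56039659, 0.22563443, 0.11701057]), np.float64(0.00032428229732664606))
tip z.12 [0.56248264 0.22417412 0.12      ] [0.5600692  0.22635019 0.12      ]
cap [0.56062879 0.22475272 0.27      ] bore [0.56156676 0.22044732 0.07      ]
band w [0.5604584  0.22590284 0.2       ]
```

The tip is about 5 mm off the bore in y. I'll correct that and insert to the plunger.

Call:
{"api": "carry_out", "payload": {"rows": "-0.02 0 0 0 0 0;-0.02 0 0.05 0 0 0;-0.02 0 0.1 0 0 0;-0.02 0 0.15 0 0 0;-0.02 0 0.2 0 0 0;-0.02 0 0.24 0 0 0;-0.02 0 0.28 0 0 0;-0.02 0 0.3 0 0 0;-0.02 0 0.3 0 0 0"}}

```text
time: 9.5
tool_pos: [0.5627, 0.2157, 0.1455]
tcp_rot: [[-0.247, 0.969, -0.001], [0.969, 0.247, -0.001], [-0.0, -0.001, -1.0]]
wrist_force: [-0.1, -0.3, -1.1]
finger_gap: 0.0146
gripper_force: 58.7
```

Call:
{"api": "carry_out", "payload": {"rows": "0 0 0.02 0 0 0;0 0 0.04 0 0 0;0 0 0.06 0 0 0;0 0 0.08 0 0 0;0 0 0.1 0 0 0;0 0 0.12 0 0 0;0 0 0.12 0 0 0"}}

```text
time: 10.2
tool_pos: [0.5628, 0.2158, 0.1155]
tcp_rot: [[-0.247, 0.969, -0.001], [0.969, 0.247, -0.0], [-0.0, -0.001, -1.0]]
wrist_force: [-0.5, 0.7, -0.3]
finger_gap: 0.0144
gripper_force: 58.7
```

Call:
{"api": "carry_out", "payload": {"rows": "0 0 0.01 0 0 0;0 0 0.02 0 0 0;0 0 0.03 0 0 0"}}

```text
time: 10.5
tool_pos: [0.5645, 0.2165, 0.1123]
tcp_rot: [[-0.247, 0.969, 0.003], [0.969, 0.247, 0.002], [0.002, 0.004, -1.0]]
wrist_force: [-9.5, -4.1, 44.5]
finger_gap: 0.0146
gripper_force: 65.8
```

Run:
```python
from h import *
import cv2
d=wrist();g=d['image'][:,:,::-1]
s=read_camera('scene')['image'][:,:,::-1]
cv2.imwrite('pics/w5.png',np.hstack([cv2.resize(g[150:450,200:440],(400,500)),cv2.resize(s[150:275,400:500],(400,500),interpolation=cv2.INTER_CUBIC)]))
o=status.get_obs();print(o['tool_pos'],o['wrist_force'],o['finger_gap'])
```

```text
[0.56428733 0.21640003 0.11247759] [-7.11252398 -2.84648769 32.55415732] 0.014826997303587422
```

View pics/w5.png

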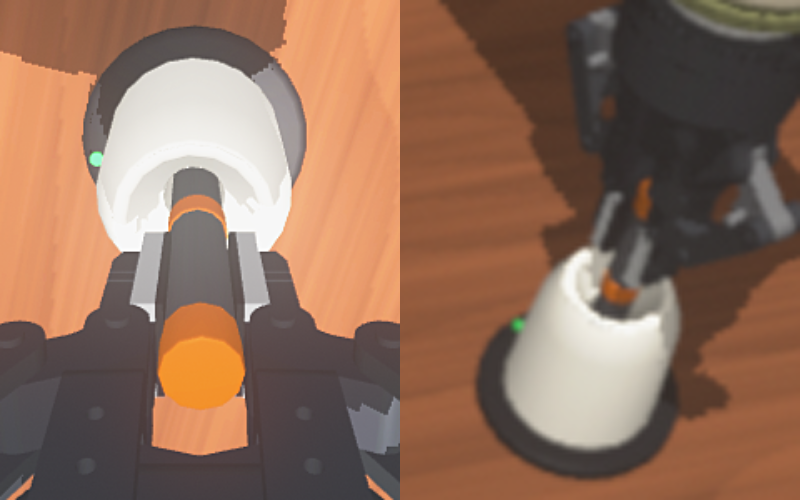

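A firm stop came at TCP z = 0.1125, where the home position was predicted, and the band sits at rim level in the picture. Releasing.

Call:
{"api": "carry_out", "payload": {"rows": "0 0 -0.02 0 0 0;0 0 -0.02 0 0 0"}}

```text
time: 10.8
tool_pos: [0.563, 0.2159, 0.114]
tcp_rot: [[-0.247, 0.969, 0.0], [0.969, 0.247, 0.0], [0.0, 0.0, -1.0]]
wrist_force: [0.5, -0.3, -1.8]
finger_gap: 0.0142
gripper_force: 59.2
```

Call:
{"api": "carry_out", "payload": {"rows": "0 0 0 0 0 0;0 0 0 0 0 0;0 0 0 0 0 0;0 0 0 0 0 0;0 0 0 0 0 0;0 0 -0.1 0 0 0;0 0 -0.25 0 0 0;0 0 -0.45 0 0 0;0 0 -0.6 0 0 0;0 0 -0.6 0 0 0", "jaw": 0.3}}

```text
time: 11.8
tool_pos: [0.5653, 0.2164, 0.2699]
tcp_rot: [[-0.247, 0.969, 0.008], [0.969, 0.247, 0.004], [0.002, 0.009, -1.0]]
wrist_force: [0.5, -0.1, 0.1]
finger_gap: 0.0552
gripper_force: 0.0
```

Run:
```python
from h import *
import cv2
d=wrist();g=d['image'][:,:,::-1]
S=read_camera('scene');s=S['image'][:,:,::-1]
np.save('s6.npy',dict(S));np.save('w6.npy',d)
cv2.imwrite('pics/w6.png',np.hstack([cv2.resize(g[120:420,200:440],(400,500)),cv2.resize(s[150:275,400:500],(400,500),interpolation=cv2.INTER_CUBIC)]))
o=status.get_obs();print(o['time'],o['tool_pos'],o['wrist_force'],o['finger_gap'])
```

```text
11.9 [0.56332704 0.21593342 0.26429866] [-0.52019745  0.65587471 -0.71291877] 0.05574588137706074
```

View pics/w6.png

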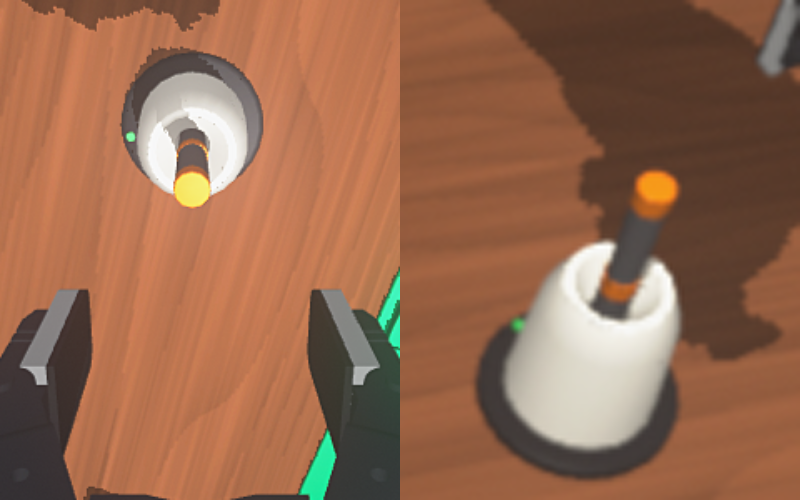

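Run:
```python
from h import *
S=np.load('s6.npy',allow_pickle=True).item();d=np.load('w6.npy',allow_pickle=True).item()
print(tri(ray(S,(464.2,196.8)),ray(d,(315.2,234))))
```

```text
(array([0.56218542, 0.21996715, 0.16048939]), np.float64(0.0006683369009263286))
```

Cap top is at z = 0.160 and on the dock axis, which is exactly the home position. Handing in.

```bash
python3 -c "
from bench import job
print(job.job_done())"
```

```text
the job is handed in; nothing more can be done
None
```

The orange-banded pen stands released and fully home in the dock, its cap top measured at z = 0.160 m on the dock axis; the other two pens were still standing in the stand when I last looked, just after the lift, and the job is handed in (no verdict was returned).

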